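Lock the seal plunger of a column clamp

ROBOT

A 7-joint arm with a two-finger parallel gripper is mounted at the origin on the work surface. World frame = base frame: x ahead of the robot, y to its left, z up, the work surface at z = 0. Lengths are in mm, angles in rad, forces in N, time in s.
With the tool pointing down it reaches from about 400 to 875 mm from the base axis. Payload 4.4 kg.
Tool frame: the origin (TCP) lies between the finger pads; the fingertips stand 22 mm ahead of it and the grasp point (between the pads) lies 3 mm ahead of it; z points along the fingers, y is the line along which they close (so a half turn about z gives the same grasp; the last joint's range is limited). The gripper opens to 85 mm and grips with 20 to 120 N. Pads are 22 mm wide; open, the fingers measure 114 mm over their backs; the gripper's body (76 mm by 85 mm) begins 54 mm behind the grasp point. The pads swing forward as they close: fully open they stand 13 mm farther back than shut.
Start: joints at [-1.329, 0.628, 0.038, 1.517, -0.027, 0.996, -0.02], TCP at [196.901, 619.474, 213.713] pointing down, gripper open.
Joint ranges: [-3.06, 3.06], [-0.37, 2.12], [-1.25, 1.32], [0.18, 2.47], [-1.1, 4.24], [0.23, 1.98], [-2.94, 2.94]. Speed limits (rad/s): [2.57, 2.57, 3.14, 3.14, 3.14, 3.14, 3.14].

INTERFACE

Orientations are given as [roll, pitch, yaw] about the fixed x, y, z axes, in that order (R = Rz(yaw) Ry(pitch) Rx(roll)).
In Python, from cell import ctrl gives the robot as it stands.
- The arm moves only by the tool step_arm, never from a script. Its argument "plan" is a list of rows, each an object of numbers: "dx", "dy", "dz": the shift along the tool's x, y, z scaled (see below); "ax", "ay", "az": the turn, a rotation vector about the tool's x, y, z scaled (see below); "gripper": the opening, from 0 (shut) to 1 (fully open). A call has 1 to 20 rows; each row shifts and turns the commanded pose from where the row before left it, along the tool's axes as they then stand; what a row does not reach is not made up. The controller multiplies each number of a shift by 0.3 m and each number of a turn by 90 degrees. A row lasts 1/8 s, in which the tool goes at most 62.5 mm and 10.7 degrees, less where a joint would pass 70% of its speed; a pose out of reach is approached as far as the arm can. A call with a number of a shift or a turn outside -1 to 1 is refused whole. A call with a gripper value outside its range is refused whole. The fingers move at their own pace and stop on an object; the grip force is fixed at half the most. Time passes only in rows, so rows that do not move let the fingers close. It gives the time, the measured TCP pose, the force, the opening and the grip force at its end, in the units of the state.
- ctrl.read_state(): the state, without advancing time (a new reading comes with each control period).
- ctrl.get_image(name): name is "side" or "top"; returns a dict with "color" (384x512x3 uint8, red, green, blue), "range_z" (384x512 float32, mm along the optical axis (not along the pixel's ray), 0 where there is no reading), "fx", "fy", "cx", "cy" (pixels), "T" (4x4, takes a point from camera to world coordinates). Camera axes: x right, y down, z forward; pixel columns grow to the right and rows downward; lengths in mm; the calibration is good to about 2 mm. A picture is of the moment at which its call begins.
- ctrl.finish_job(): hands the job in; it is judged then, once.
The state is a dict: "clock": time; "qpos": joint angles; "qd": joint speeds; "tau": joint torques, N m; "eef_pos": TCP position; "tool_rot": TCP orientation; "force": force on the tool from outside, world axes, zero at the start; "torque": the same for the moment, N m; "width": finger opening in mm; "gripper_force": force on a finger pad.
Only numpy, scipy, OpenCV 4.12 (cv2) and the standard library are available. Lean on these libraries where they do the work, as an engineer would, in place of code of your own. Each camera call takes 0.05 s, during which the arm holds its last target. There are 200 camera calls.

TASK

A small chromatography column stands in the bench clamp: press the clamp's spring plunger all the way down into its housing and, while holding it down, slide the keeper fully home so that it traps the plunger there, then let go. Feel for the plunger and do not force anything, and leave the things around the clamp where they are.

Things in the scene. Friction and masses are not known exactly. Their poses are not given: they have to be found in the camera images.
- clamp (a point): Bench clamp, bolted down: white foot plate 150 x 150 x 12 mm, two steel posts (y = -52 and 52 mm), a column with red fittings between, on top an aluminium housing 110 (x) x 130 (y) x 30 mm. This point: centre of the foot's underside; z up, +y is the way the keeper slides shut. The housing sits up to 16 mm higher or lower than the heights given here (top nominally z = 145 mm): feel for it.
- press_place (a point): Place to press the plunger: on the middle line of its bar's flat top, 24 mm before (-y of) the keeper's open bridge, nominally at the raised bar's top (172.5 mm over the bench). Fixed to the foot, so the real top is up to 16 mm higher or lower. Axes as the clamp's. The bar spans 16 mm either side in x, and in y from 21 mm behind to 59 mm ahead of this point.
- plunger (a joint): Plunger travel down, m: 0 = up, 0.0115 = hard stop. A flat steel bar 32 x 80 x 12 mm over the housing, pushed up by a spring: about 4 N when up, 9 N when down, and it springs back if let go. The keeper's lips pass over its two side ears only if it is over 0.0095 down, else they butt on the ears after about 4 mm of sliding; trapped, it rises to about 0.0095. Bears 30 N at most.
- keeper (a joint): Keeper travel, m: 0 = open, 0.020 = fully home on its stops, towards +y of the clamp; may start 0 to 0.002; drags about 2 N and stays where left. Dark steel slide: two runners with lips and an upright bridge across the bar, 86 mm wide (x), 10 mm thick (y), 6 to 30 mm above the raised bar. A finger standing on the bar pushes the bridge's near (-y) face. Bears 25 N at most.
- buffer_bottle: Bystander: clear bottle with a blue cap, 64 mm across, 150 mm tall; origin at the centre of its underside.
- beaker: Bystander: glass beaker 70 mm across, 80 mm tall; origin at the centre of its underside.
- spare_column: Bystander: grey spare column standing upright, 32 mm across, 100 mm tall; origin at the centre of its underside.
- vial_tray: Bystander: white divided tray 100 x 70 x 30 mm; origin at the centre of its underside.

How it is judged:
By the outcome, as a careful person would: the job done as asked, in the order asked, and still so for the second after the job is handed in, with the robot touching nothing.
It also fails if it takes over 51 s, if anything falls off the work surface, if the arm or the gripper's body presses on something with over 40 N, if the wrist force passes 120 N, or if a joint passes its speed limit or range.

## Working session

There is one attempt and no reset: what is moved stays moved. The work goes in short steps, Python scripts to look and compute and a tool call to move; the robot and the scene stay as the last step left them, time stands still between calls to the robot, and variables do not carry over. Pictures are saved under pics/ and viewed, at most 10 in all, crops included, and the job is handed in when it is done.

Besides the shell and the picture viewer there is one more tool, called after "Emit:" by a JSON object that holds its "api" and its "payload", one argument or row to a line. step_arm: Moves the arm, as the interface text tells. Shifts and turns lie within -1 to 1; 1 stands for 0.3 m of shift or 90 degrees of turn. Its arguments: {"type":"object","properties":{"plan":{"type":"array"}},"required":["plan"]}

```bash
ls; mkdir -p pics; python3 - <<'E'
from cell import ctrl
import numpy as np,cv2
s=ctrl.read_state();print({k:np.round(v,3).tolist() for k,v in s.items()})
for n in("top","side"):
    d=ctrl.get_image(n);np.savez(f"pics/{n}0.npz",**d);cv2.imwrite(f"pics/{n}0.png",d["color"][...,::-1]);print(n,d["fx"],d["fy"],d["cx"],d["cy"],np.round(d["T"],3).tolist())
a=[cv2.imread(f"pics/{n}0.png") for n in("top","side")]
E
```

```text
pics
{'clock': 0.0, 'qpos': [-1.329, 0.629, 0.038, 1.518, -0.027, 0.996, -0.02], 'qd': [0.001, 0.001, -0.001, -0.001, 0.001, -0.0, -0.001], 'tau': [-0.0, -56.34, 1.226, -19.345, 0.011, 0.01, 0.0], 'eef_pos': [196.718, 618.812, 212.786], 'tool_rot': [-3.14, 0.0, 2.834], 'force': [0.229, 0.773, 0.03], 'torque': [-0.025, 0.064, 0.024], 'gripper_force': 0.0, 'width': 85.304}
top 365.9358747146256 365.9358747146256 254.06296273383646 187.64762308761345 [[-0.002, -0.987, 0.158, 477.877], [-1.0, 0.001, -0.008, 102.488], [0.008, -0.158, -0.987, 1015.128], [0.0, 0.0, 0.0, 1.0]]
side 405.54509278202414 405.54509278202414 256.0985857459722 188.67873830377948 [[0.926, -0.244, 0.288, 281.183], [-0.377, -0.573, 0.728, -730.834], [-0.012, -0.782, -0.623, 818.365], [0.0, 0.0, 0.0, 1.0]]
```

View pics/top0.png

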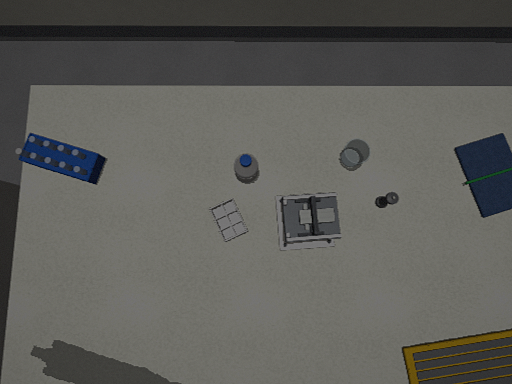

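View pics/side0.png

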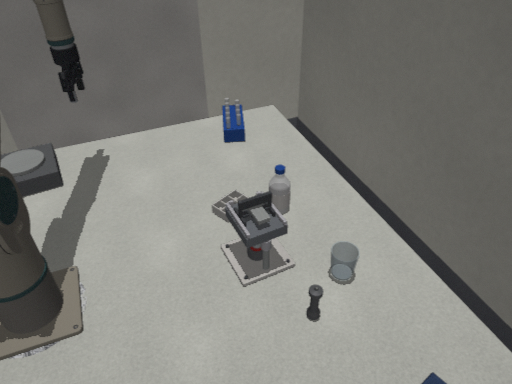

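```bash
python3 - <<'E'
import numpy as np,cv2
t=np.load("pics/top0.npz");s=np.load("pics/side0.npz")
f=lambda d,x,y,w,h,k:cv2.resize(np.clip(d["color"][y:y+h,x:x+w,::-1].astype(float)*1.8,0,255).astype(np.uint8),None,fx=k,fy=k,interpolation=cv2.INTER_CUBIC)
a=f(t,270,185,78,70,5);b=f(s,215,185,84,100,5)
c=np.zeros((500,390+5*80+10,3),np.uint8)[:,:800]
c[:350,:390]=a;c[:,395:800]=b[:,:405];cv2.imwrite("pics/crop.png",c)
def pts(d):
    r=d["range_z"];v,u=np.mgrid[:384,:512]
    P=np.stack([(u-d["cx"])/d["fx"]*r,(v-d["cy"])/d["fy"]*r,r,np.ones_like(r)],-1)@d["T"].T
    return P[...,:3]
P=pts(t);np.save("pics/P.npy",P)
print(np.round(P[190:252:4,276:346:4,2]).astype(int))
E
```

```text
[[  -1   -1    2    0    0   -1    2    2   -2 1015    0   -3    0   -1
    -1    2   -1   -1]
 [   0    1    2    4   -4   10   12   13  147  157  158  159  160  156
   159  158    2   -2]
 [   9   12  160  158  159  162  159  152  149  202  156  160  145  146
   145  145    3    0]
 [   9   11  161  151 1015  157  152  147  167  206  146  147  146  144
   147  149    2    0]
 [   7    9  146  148  147  145  147  170  162  206  203  145  143  146
   146  146   -1    3]
 [   1   13  146  147  148  145  173  173  174  197  204  173  173  173
   173  147   -1   -1]
 [   1   12  145  147  147  147  173  175  174  196  204  175  174  171
   174  146    2   -2]
 [   0   14  142  148  147  147  173  175  173  186  206  175  171  175
   176  148    2   -1]
 [   2   13  136  145  146  149  167  171  174  182  205  175  165  146
   145  146    2    2]
 [   3   13  127  145  143  145  145  147  169  166  204  148  146  148
   146  148    1    2]
 [  -3   12   13  148  147  146  147  149  147  166  205  145  146  145
   145  147    2    1]
 [  -1   15   11  163  146  149  160  160  158  168  207  158  149  146
   159  157  158    4]
 [   2   15   11  160  159  156  158  160  160  157  160  160  147  147
   146  147    0   -2]
 [   2   12   12   11   13   14   13   14   10   14   11   10   15   12
    10   -1    0   -2]
 [   5   13   12   12   15   14   14   11   12   12   15   13   12   11
    10    1    2    2]
 [  -1    2    0    0    0   -1    2    2    2    2    0    7    2    0
     0   -1   -1    1]]
```

View pics/crop.png

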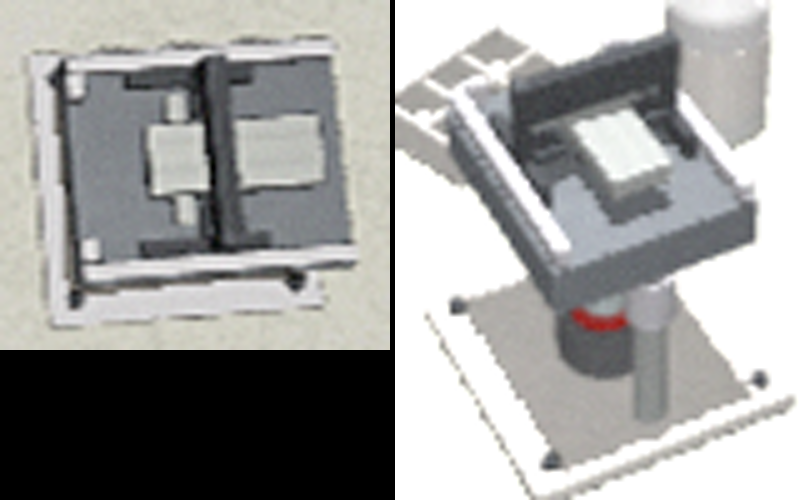

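```bash
python3 - <<'E'
import numpy as np,cv2
P=np.load("pics/P.npy")[188:255,270:350].reshape(-1,3)
def rect(n,lo,hi,extra=None):
    m=(P[:,2]>lo)&(P[:,2]<hi)
    if extra is not None:m&=extra
    Q=P[m];r=cv2.minAreaRect(Q[:,:2].astype(np.float32));print(n,len(Q),np.round(np.r_[r[0],r[1],r[2]],1),"zmed",np.round(np.median(Q[:,2]),1));return Q
B=rect("bar",170,178)
Q=B[B[:,1]<np.median(P[(P[:,2]>200)&(P[:,2]<215)][:,1])-6];r=cv2.minAreaRect(Q[:,:2].astype(np.float32));print("right part",r,np.median(Q[:,2]))
K=rect("bridge",200,212)
rect("housing+rails",141,165)
rect("foot",9,16)
for n,X in(("bar",B),("bridge",K),("rp",Q)):
    c=X.mean(0);w,V=np.linalg.eigh(np.cov((X-c)[:,:2].T));print(n,c.round(1),np.degrees(np.arctan2(V[1,1],V[0,1])).round(1))
E
```

```text
bar 414 [542.9 -47.3  81.5  69.5  66.8] zmed 173.8
right part ((549.0716552734375, -69.48623657226562), (31.655750274658203, 39.2035026550293), 4.131945610046387) 173.93920605900746
bridge 185 [546.5 -39.   85.1  11.2   4.7] zmed 204.5
housing+rails 1806 [547.1 -40.2 110.  130.1   4.1] zmed 147.3
foot 676 [547.2 -44.5 149.9 149.9   4.2] zmed 12.5
bar [547.6 -49.3 173.9] 93.8
bridge [545.7 -39.  204.3] -176.0
rp [548.9 -69.5 174. ] 95.1
```

Emit:
{"api": "step_arm", "payload": {
  "plan": [
    {"dz": -0.034, "az": 0.095, "gripper": 0},
    {"dz": -0.034, "az": 0.095, "gripper": 0},
    {"dz": -0.034, "az": 0.095, "gripper": 0},
    {"dz": -0.034, "az": 0.095, "gripper": 0},
    {"dz": -0.034, "az": 0.095, "gripper": 0},
    {"dz": -0.034, "az": 0.095, "gripper": 0},
    {"dz": -0.034, "az": 0.095, "gripper": 0},
    {"dz": -0.034, "az": 0.095, "gripper": 0},
    {"gripper": 0}
  ]
}}

```text
invalid input
```

Emit:
{"api": "step_arm", "payload": {
  "plan": [
    {"dx": 0, "dy": 0, "dz": -0.034, "ax": 0, "ay": 0, "az": 0.095, "gripper": 0},
    {"dx": 0, "dy": 0, "dz": -0.034, "ax": 0, "ay": 0, "az": 0.095, "gripper": 0},
    {"dx": 0, "dy": 0, "dz": -0.034, "ax": 0, "ay": 0, "az": 0.095, "gripper": 0},
    {"dx": 0, "dy": 0, "dz": -0.034, "ax": 0, "ay": 0, "az": 0.095, "gripper": 0},
    {"dx": 0, "dy": 0, "dz": -0.034, "ax": 0, "ay": 0, "az": 0.095, "gripper": 0},
    {"dx": 0, "dy": 0, "dz": -0.034, "ax": 0, "ay": 0, "az": 0.095, "gripper": 0},
    {"dx": 0, "dy": 0, "dz": -0.034, "ax": 0, "ay": 0, "az": 0.095, "gripper": 0},
    {"dx": 0, "dy": 0, "dz": -0.034, "ax": 0, "ay": 0, "az": 0.095, "gripper": 0}
  ]
}}

```text
clock: 1.1
eef_pos: [196.7, 619.1, 295.1]
tool_rot: [-3.141, 0.001, 1.635]
force: [1.1, -0.2, -0.6]
width: 0.3
gripper_force: 0.0
```

Emit:
{"api": "step_arm", "payload": {
  "plan": [
    {"dx": -0.0738, "dy": 0.032, "dz": 0, "ax": 0, "ay": 0, "az": -0.0057, "gripper": 0},
    {"dx": -0.1475, "dy": 0.064, "dz": 0, "ax": 0, "ay": 0, "az": 0, "gripper": 0},
    {"dx": -0.1475, "dy": 0.064, "dz": 0, "ax": 0, "ay": 0, "az": 0, "gripper": 0},
    {"dx": -0.1475, "dy": 0.064, "dz": 0, "ax": 0, "ay": 0, "az": 0, "gripper": 0},
    {"dx": -0.1475, "dy": 0.064, "dz": 0, "ax": 0, "ay": 0, "az": 0, "gripper": 0},
    {"dx": -0.1475, "dy": 0.064, "dz": 0, "ax": 0, "ay": 0, "az": 0, "gripper": 0},
    {"dx": -0.1475, "dy": 0.064, "dz": 0, "ax": 0, "ay": 0, "az": 0, "gripper": 0},
    {"dx": -0.1475, "dy": 0.064, "dz": 0, "ax": 0, "ay": 0, "az": 0, "gripper": 0},
    {"dx": -0.1475, "dy": 0.064, "dz": 0, "ax": 0, "ay": 0, "az": 0, "gripper": 0},
    {"dx": -0.1475, "dy": 0.064, "dz": 0, "ax": 0, "ay": 0, "az": 0, "gripper": 0},
    {"dx": -0.1475, "dy": 0.064, "dz": 0, "ax": 0, "ay": 0, "az": 0, "gripper": 0},
    {"dx": -0.1475, "dy": 0.064, "dz": 0, "ax": 0, "ay": 0, "az": 0, "gripper": 0},
    {"dx": -0.1475, "dy": 0.064, "dz": 0, "ax": 0, "ay": 0, "az": 0, "gripper": 0},
    {"dx": -0.1475, "dy": 0.064, "dz": 0, "ax": 0, "ay": 0, "az": 0, "gripper": 0},
    {"dx": -0.1475, "dy": 0.064, "dz": 0, "ax": 0, "ay": 0, "az": 0, "gripper": 0},
    {"dx": -0.1475, "dy": 0.064, "dz": 0, "ax": 0, "ay": 0, "az": 0, "gripper": 0},
    {"dx": -0.0738, "dy": 0.032, "dz": 0, "ax": 0, "ay": 0, "az": 0, "gripper": 0},
    {"dx": 0, "dy": 0, "dz": 0, "ax": 0, "ay": 0, "az": 0, "gripper": 0}
  ]
}}

```text
clock: 3.35
eef_pos: [558.2, -64.7, 294.8]
tool_rot: [-3.141, 0.001, 1.645]
force: [-0.1, 0.5, -0.2]
width: 0.0
gripper_force: 0.0
```

Emit:
{"api": "step_arm", "payload": {
  "plan": [
    {"dx": -0.0087, "dy": -0.0324, "dz": 0, "ax": 0, "ay": 0, "az": 0, "gripper": 0},
    {"dx": 0, "dy": 0, "dz": 0.06, "ax": 0, "ay": 0, "az": 0, "gripper": 0},
    {"dx": 0, "dy": 0, "dz": 0.08, "ax": 0, "ay": 0, "az": 0, "gripper": 0},
    {"dx": 0, "dy": 0, "dz": 0.08, "ax": 0, "ay": 0, "az": 0, "gripper": 0},
    {"dx": 0, "dy": 0, "dz": 0.05, "ax": 0, "ay": 0, "az": 0, "gripper": 0},
    {"dx": 0, "dy": 0, "dz": 0.015, "ax": 0, "ay": 0, "az": 0, "gripper": 0},
    {"dx": 0, "dy": 0, "dz": 0, "ax": 0, "ay": 0, "az": 0, "gripper": 0}
  ]
}}

```text
clock: 4.22
eef_pos: [548.8, -65.6, 210.1]
tool_rot: [3.141, -0.0, 1.649]
force: [0.1, 0.1, 0.5]
width: 0.0
gripper_force: 0.0
```

```bash
python3 - <<'E'
from cell import ctrl
import numpy as np,cv2
o=np.zeros((500,800,3),np.uint8)
for n,(x,y,w,h),k,ox in(("top",(270,185,78,70),5,0),("side",(215,185,80,100),5,400)):
    d=ctrl.get_image(n);c=d["color"][y:y+h,x:x+w,::-1].astype(float)*1.8
    c=cv2.resize(np.clip(c,0,255).astype(np.uint8),None,fx=k,fy=k,interpolation=cv2.INTER_CUBIC);o[:c.shape[0],ox:ox+c.shape[1]]=c
cv2.imwrite("pics/near.png",o)
E
```

```text
(no output)
```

View pics/near.png

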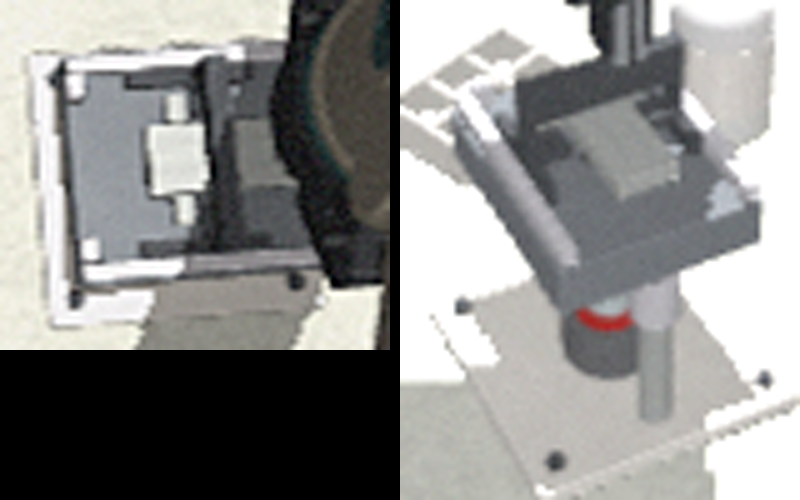

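```bash
python3 - <<'E'
import numpy as np
from cell import ctrl
s=ctrl.read_state();print(s["clock"],s["eef_pos"],s["tool_rot"],s["force"],s["width"])
for n,(x,y) in(("side",(215,185)),("top",(270,185))):
    d=ctrl.get_image(n)
    for p in([548.8,-65.6,188],[548.8,-65.6,230],[548.8,-65.6,174],[548.5,-69,174],[546.5,-39,204.5]):
        q=np.linalg.inv(d["T"])@np.r_[p,1];u=d["fx"]*q[0]/q[2]+d["cx"];v=d["fy"]*q[1]/q[2]+d["cy"];print(n,p,[round(5*(u-x)),round(5*(v-y))],round(q[2],1),d["range_z"][int(v),int(u)])
    if n=="side":
        r=d["range_z"][185:200,252:268:2];print(r.round().astype(int))
E
```

```text
4.325 [549.22771435 -65.96549346 210.55906544] [3.14022285e+00 1.72741714e-04 1.64896082e+00] [-0.70942366  0.37395286  0.67963797] 0.11470235155505315
side [548.8, -65.6, 188] [215, 118] 953.6 973.4001
side [548.8, -65.6, 230] [214, 49] 927.4 911.6581
side [548.8, -65.6, 174] [215, 140] 962.3 961.4862
side [548.5, -69, 174] [217, 145] 959.7 961.4862
side [546.5, -39, 204.5] [189, 59] 962.0 1283.7397
[[ 884  899  886  893  895  897  906 1327]
 [1328  907  897  899  898  898  910 1323]
 [1318  909  901  899  902  903  910 1318]
 [1320  904  901  904  901  903  913 1316]
 [1311  908  904  902  903  903  912 1313]
 [1306  909  907  907  904  907  916 1307]
 [1302  912  906  907  906  910  920 1301]
 [1303  917  908  911  905  912  919  976]
 [1293  915  912  911  909  910  918  973]
 [1292 1293  909  915  913  912  970  967]
 [1287 1289  915  915  915  917  968  972]
 [1284  965  919  917  915  916  968  971]
 [ 960  962  963  918  920  969  969  975]
 [ 961  960  961  965  969  967  971  976]
 [ 956  956  963  963  969  971  977  978]]
top [548.8, -65.6, 188] [277, 146] 829.3 782.06323
top [548.8, -65.6, 230] [296, 138] 787.8 625.26196
top [548.8, -65.6, 174] [271, 149] 843.1 843.0467
top [548.5, -69, 174] [278, 150] 843.1 782.06323
top [546.5, -39, 204.5] [225, 148] 812.4 811.83356
```

```bash
python3 - <<'E'
import numpy as np,cv2
from cell import ctrl
d=ctrl.get_image("side")
def pts(d):
    r=d["range_z"];v,u=np.mgrid[:384,:512]
    return (np.stack([(u-d["cx"])/d["fx"]*r,(v-d["cy"])/d["fy"]*r,r,np.ones_like(r)],-1)@np.array(d["T"]).T)[...,:3]
P=pts(d)
print("col z/y down finger:",[(v,*P[v,259].round().astype(int)) for v in range(120,216,4)])
p0=dict(np.load("pics/side0.npz"));Q=pts(p0)[:130,30:110].reshape(-1,3)
m=(np.hypot(Q[:,0]-197,Q[:,1]-619)<90)&(Q[:,2]<330);print("start: lowest z",np.sort(Q[m][:,2])[:25].round(), m.sum())
c=d["color"][20:220,190:330,::-1].astype(float)*3
cv2.imwrite("pics/grip.png",cv2.resize(np.clip(c,0,255).astype(np.uint8),None,fx=3,fy=3))
E
```

```text
col z/y down finger: [(120, np.int64(539), np.int64(-100), np.int64(442)), (124, np.int64(537), np.int64(-104), np.int64(436)), (128, np.int64(539), np.int64(-101), np.int64(425)), (132, np.int64(538), np.int64(-103), np.int64(418)), (136, np.int64(541), np.int64(-95), np.int64(404)), (140, np.int64(538), np.int64(-102), np.int64(399)), (144, np.int64(538), np.int64(-102), np.int64(390)), (148, np.int64(538), np.int64(-102), np.int64(381)), (152, np.int64(538), np.int64(-101), np.int64(371)), (156, np.int64(539), np.int64(-99), np.int64(360)), (160, np.int64(281), np.int64(-731), np.int64(818)), (164, np.int64(544), np.int64(-87), np.int64(331)), (168, np.int64(544), np.int64(-85), np.int64(319)), (172, np.int64(544), np.int64(-85), np.int64(308)), (176, np.int64(545), np.int64(-84), np.int64(297)), (180, np.int64(547), np.int64(-78), np.int64(282)), (184, np.int64(546), np.int64(-81), np.int64(273)), (188, np.int64(547), np.int64(-78), np.int64(259)), (192, np.int64(547), np.int64(-77), np.int64(248)), (196, np.int64(547), np.int64(-76), np.int64(235)), (200, np.int64(559), np.int64(-46), np.int64(196)), (204, np.int64(561), np.int64(-43), np.int64(180)), (208, np.int64(557), np.int64(-51), np.int64(175)), (212, np.int64(552), np.int64(-63), np.int64(174))]
start: lowest z [242. 242. 243. 244. 244. 245. 245. 245. 246. 246. 247. 247. 247. 247.
 247. 248. 248. 248. 248. 248. 248. 249. 249. 250. 250.] 472
```

View pics/grip.png

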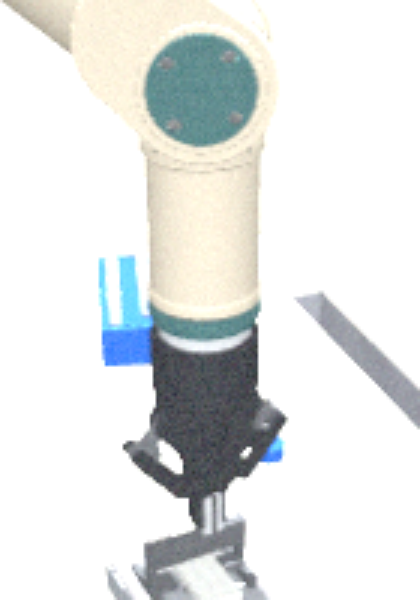

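The side view shows the closed fingertips at z ≈ 231, with the fingers in front of the bridge. The state would put them at ≈ 188. The two disagree, so I'll go down in small steps and feel for the bar.

Emit:
{"api": "step_arm", "payload": {
  "plan": [
    {"dx": 0, "dy": 0, "dz": 0.017, "ax": 0, "ay": 0, "az": 0, "gripper": 0},
    {"dx": 0, "dy": 0, "dz": 0.017, "ax": 0, "ay": 0, "az": 0, "gripper": 0},
    {"dx": 0, "dy": 0, "dz": 0, "ax": 0, "ay": 0, "az": 0, "gripper": 0}
  ]
}}

```text
clock: 4.85
eef_pos: [548.3, -65.8, 199.0]
tool_rot: [-3.14, -0.0, 1.649]
force: [-0.4, 0.3, -0.2]
width: -0.2
gripper_force: 0.0
```

Emit:
{"api": "step_arm", "payload": {
  "plan": [
    {"dx": 0, "dy": 0, "dz": 0.01, "ax": 0, "ay": 0, "az": 0, "gripper": 0},
    {"dx": 0, "dy": 0, "dz": 0.01, "ax": 0, "ay": 0, "az": 0, "gripper": 0},
    {"dx": 0, "dy": 0, "dz": 0, "ax": 0, "ay": 0, "az": 0, "gripper": 0}
  ]
}}

```text
clock: 5.22
eef_pos: [548.6, -65.9, 193.3]
tool_rot: [-3.141, -0.0, 1.649]
force: [0.1, -0.7, -0.7]
width: -0.1
gripper_force: 0.0
```

```bash
cat > tip.py <<'E'
import numpy as np
from cell import ctrl
d=ctrl.get_image("side");r=d["range_z"];v,u=np.mgrid[:384,:512]
P=(np.stack([(u-d["cx"])/d["fx"]*r,(v-d["cy"])/d["fy"]*r,r,np.ones_like(r)],-1)@np.array(d["T"]).T)[...,:3]
s=ctrl.read_state();print(s["eef_pos"].round(1),s["force"].round(1))
for c in range(254,264,2):
    q=P[185:222,c];print(c,[tuple(int(k) for k in x) for x in q[::3].round()])
E
python3 tip.py
```

```text
[548.7 -65.9 193.5] [-0.4  0.5  1.3]
254 [(538, -69, 264), (536, -76, 261), (536, -76, 253), (538, -69, 238), (538, -68, 229), (547, -45, 199), (546, -48, 192), (549, -39, 175), (546, -48, 173), (541, -60, 175), (538, -67, 172), (538, -65, 161), (540, -60, 147)]
256 [(540, -78, 270), (539, -80, 264), (539, -79, 254), (542, -72, 239), (541, -73, 232), (541, -73, 222), (552, -46, 189), (554, -40, 174), (550, -50, 174), (545, -62, 175), (542, -69, 173), (539, -77, 172), (544, -63, 147)]
258 [(544, -79, 269), (544, -79, 261), (543, -82, 255), (545, -76, 242), (544, -77, 234), (545, -75, 223), (544, -77, 216), (558, -43, 175), (555, -51, 173), (550, -62, 174), (546, -72, 174), (542, -81, 173), (540, -86, 168)]
260 [(553, -69, 260), (549, -79, 260), (550, -75, 248), (549, -78, 241), (548, -79, 234), (549, -79, 225), (550, -76, 213), (562, -46, 176), (559, -53, 173), (554, -64, 174), (550, -74, 174), (547, -81, 172), (544, -89, 170)]
262 [(555, -76, 264), (553, -80, 259), (554, -77, 248), (553, -79, 241), (554, -79, 232), (554, -78, 222), (568, -44, 182), (567, -46, 175), (563, -55, 173), (558, -67, 175), (555, -74, 173), (551, -84, 173), (548, -91, 170)]
```

Emit:
{"api": "step_arm", "payload": {
  "plan": [
    {"dx": 0, "dy": 0, "dz": 0.015, "ax": 0, "ay": 0, "az": 0, "gripper": 0},
    {"dx": 0, "dy": 0, "dz": 0.015, "ax": 0, "ay": 0, "az": 0, "gripper": 0},
    {"dx": 0, "dy": 0, "dz": 0, "ax": 0, "ay": 0, "az": 0, "gripper": 0}
  ]
}}

```text
clock: 5.65
eef_pos: [548.4, -65.8, 184.1]
tool_rot: [-3.14, -0.0, 1.649]
force: [0.3, 0.1, 0.6]
width: -0.0
gripper_force: 0.0
```

Emit:
{"api": "step_arm", "payload": {
  "plan": [
    {"dx": 0, "dy": 0, "dz": 0.015, "ax": 0, "ay": 0, "az": 0, "gripper": 0},
    {"dx": 0, "dy": 0, "dz": 0.015, "ax": 0, "ay": 0, "az": 0, "gripper": 0},
    {"dx": 0, "dy": 0, "dz": 0, "ax": 0, "ay": 0, "az": 0, "gripper": 0}
  ]
}}

```text
clock: 6.02
eef_pos: [548.4, -65.8, 175.1]
tool_rot: [-3.141, -0.0, 1.649]
force: [0.4, -0.6, -0.4]
width: -0.4
gripper_force: 0.0
```

Emit:
{"api": "step_arm", "payload": {
  "plan": [
    {"dx": 0, "dy": 0, "dz": 0.015, "ax": 0, "ay": 0, "az": 0, "gripper": 0},
    {"dx": 0, "dy": 0, "dz": 0.01, "ax": 0, "ay": 0, "az": 0, "gripper": 0},
    {"dx": 0, "dy": 0, "dz": 0, "ax": 0, "ay": 0, "az": 0, "gripper": 0}
  ]
}}

```text
clock: 6.4
eef_pos: [548.6, -65.8, 167.8]
tool_rot: [-3.141, -0.0, 1.649]
force: [0.1, -0.0, 0.2]
width: 0.2
gripper_force: 0.0
```

Emit:
{"api": "step_arm", "payload": {
  "plan": [
    {"dx": 0, "dy": 0, "dz": 0.01, "ax": 0, "ay": 0, "az": 0, "gripper": 0},
    {"dx": 0, "dy": 0, "dz": 0.01, "ax": 0, "ay": 0, "az": 0, "gripper": 0},
    {"dx": 0, "dy": 0, "dz": 0, "ax": 0, "ay": 0, "az": 0, "gripper": 0}
  ]
}}

```text
clock: 6.78
eef_pos: [548.5, -65.8, 161.8]
tool_rot: [-3.141, -0.0, 1.649]
force: [-0.6, 0.5, -0.2]
width: -0.1
gripper_force: 0.0
```

Emit:
{"api": "step_arm", "payload": {
  "plan": [
    {"dx": 0, "dy": 0, "dz": 0.01, "ax": 0, "ay": 0, "az": 0, "gripper": 0},
    {"dx": 0, "dy": 0, "dz": 0.005, "ax": 0, "ay": 0, "az": 0, "gripper": 0},
    {"dx": 0, "dy": 0, "dz": 0, "ax": 0, "ay": 0, "az": 0, "gripper": 0}
  ]
}}

```text
clock: 7.15
eef_pos: [548.7, -65.8, 157.5]
tool_rot: [-3.141, -0.0, 1.649]
force: [-0.5, -0.1, -0.3]
width: -0.1
gripper_force: 0.0
```

```bash
python3 tip.py
```

```text
[548.7 -65.9 157.6] [-0.1 -0.5 -0.1]
254 [(534, -82, 275), (533, -82, 266), (534, -81, 257), (535, -77, 245), (538, -70, 230), (536, -74, 225), (535, -75, 217), (538, -68, 202), (281, -731, 818), (541, -58, 174), (538, -66, 172), (537, -69, 165), (540, -60, 147)]
256 [(536, -87, 278), (536, -87, 269), (537, -86, 260), (536, -85, 251), (537, -84, 241), (538, -80, 229), (538, -80, 220), (541, -74, 205), (540, -74, 197), (540, -75, 188), (543, -68, 172), (540, -75, 170), (545, -62, 147)]
258 [(540, -89, 278), (542, -84, 266), (542, -84, 257), (542, -83, 248), (544, -80, 236), (543, -80, 227), (543, -81, 219), (545, -76, 206), (545, -76, 196), (545, -75, 186), (545, -74, 176), (542, -81, 174), (538, -91, 174)]
260 [(550, -75, 265), (549, -77, 258), (546, -86, 257), (547, -84, 247), (548, -79, 234), (548, -80, 226), (549, -77, 215), (549, -77, 205), (549, -77, 195), (549, -79, 188), (550, -74, 174), (546, -84, 174), (543, -91, 172)]
262 [(554, -78, 266), (554, -79, 258), (557, -71, 243), (555, -75, 238), (556, -74, 227), (554, -78, 223), (554, -79, 214), (554, -77, 203), (554, -78, 195), (554, -78, 185), (555, -76, 174), (551, -85, 174), (549, -90, 169)]
```

Emit:
{"api": "step_arm", "payload": {
  "plan": [
    {"dx": 0, "dy": 0, "dz": 0.007, "ax": 0, "ay": 0, "az": 0, "gripper": 0},
    {"dx": 0, "dy": 0, "dz": 0, "ax": 0, "ay": 0, "az": 0, "gripper": 0}
  ]
}}

```text
clock: 7.45
eef_pos: [549.0, -66.0, 155.8]
tool_rot: [3.141, -0.0, 1.649]
force: [-0.5, 0.4, 5.1]
width: -0.2
gripper_force: 2.1
```

Emit:
{"api": "step_arm", "payload": {
  "plan": [
    {"dx": 0, "dy": 0, "dz": 0.007, "ax": 0, "ay": 0, "az": 0, "gripper": 0},
    {"dx": 0, "dy": 0, "dz": 0, "ax": 0, "ay": 0, "az": 0, "gripper": 0}
  ]
}}

```text
clock: 7.7
eef_pos: [549.0, -65.9, 153.6]
tool_rot: [3.141, 0.0, 1.649]
force: [-0.4, 0.2, 4.9]
width: 0.2
gripper_force: 2.5
```

Emit:
{"api": "step_arm", "payload": {
  "plan": [
    {"dx": 0, "dy": 0, "dz": 0.007, "ax": 0, "ay": 0, "az": 0, "gripper": 0},
    {"dx": 0, "dy": 0, "dz": 0, "ax": 0, "ay": 0, "az": 0, "gripper": 0}
  ]
}}

```text
clock: 7.95
eef_pos: [549.0, -65.9, 151.5]
tool_rot: [3.141, 0.0, 1.649]
force: [-0.7, -1.1, 5.9]
width: 0.3
gripper_force: 2.9
```

Emit:
{"api": "step_arm", "payload": {
  "plan": [
    {"dx": 0, "dy": 0, "dz": 0.007, "ax": 0, "ay": 0, "az": 0, "gripper": 0},
    {"dx": 0, "dy": 0, "dz": 0.007, "ax": 0, "ay": 0, "az": 0, "gripper": 0},
    {"dx": 0, "dy": 0, "dz": 0, "ax": 0, "ay": 0, "az": 0, "gripper": 0}
  ]
}}

```text
clock: 8.32
eef_pos: [549.0, -66.0, 147.5]
tool_rot: [3.141, -0.0, 1.649]
force: [-1.4, 0.3, 8.1]
width: 0.0
gripper_force: 3.7
```

Emit:
{"api": "step_arm", "payload": {
  "plan": [
    {"dx": 0, "dy": 0, "dz": 0.004, "ax": 0, "ay": 0, "az": 0, "gripper": 0},
    {"dx": 0, "dy": 0, "dz": 0, "ax": 0, "ay": 0, "az": 0, "gripper": 0}
  ]
}}

```text
clock: 8.57
eef_pos: [549.0, -65.9, 146.4]
tool_rot: [3.141, -0.0, 1.649]
force: [-2.0, 0.7, 8.4]
width: -0.1
gripper_force: 4.0
```

Emit:
{"api": "step_arm", "payload": {
  "plan": [
    {"dx": 0, "dy": 0, "dz": 0.003, "ax": 0, "ay": 0, "az": 0, "gripper": 0},
    {"dx": 0, "dy": 0, "dz": 0, "ax": 0, "ay": 0, "az": 0, "gripper": 0}
  ]
}}

```text
clock: 8.82
eef_pos: [549.0, -66.0, 145.6]
tool_rot: [3.141, -0.0, 1.649]
force: [-1.5, 0.4, 8.8]
width: 0.2
gripper_force: 4.1
```

Emit:
{"api": "step_arm", "payload": {
  "plan": [
    {"dx": 0, "dy": 0, "dz": 0.003, "ax": 0, "ay": 0, "az": 0, "gripper": 0},
    {"dx": 0, "dy": 0, "dz": 0, "ax": 0, "ay": 0, "az": 0, "gripper": 0}
  ]
}}

```text
clock: 9.07
eef_pos: [549.0, -66.0, 144.7]
tool_rot: [3.141, -0.0, 1.649]
force: [-1.9, 0.5, 8.7]
width: -0.2
gripper_force: 4.3
```

Emit:
{"api": "step_arm", "payload": {
  "plan": [
    {"dx": 0, "dy": 0, "dz": 0.002, "ax": 0, "ay": 0, "az": 0, "gripper": 0},
    {"dx": 0, "dy": 0, "dz": 0, "ax": 0, "ay": 0, "az": 0, "gripper": 0}
  ]
}}

```text
clock: 9.32
eef_pos: [549.0, -66.0, 144.3]
tool_rot: [3.141, -0.0, 1.649]
force: [-2.5, 0.2, 10.5]
width: 0.4
gripper_force: 5.1
```

Emit:
{"api": "step_arm", "payload": {
  "plan": [
    {"dx": 0, "dy": 0, "dz": 0.002, "ax": 0, "ay": 0, "az": 0, "gripper": 0},
    {"dx": 0, "dy": 0, "dz": 0, "ax": 0, "ay": 0, "az": 0, "gripper": 0}
  ]
}}

```text
clock: 9.57
eef_pos: [549.0, -66.0, 144.3]
tool_rot: [3.14, -0.001, 1.649]
force: [-2.7, 1.4, 15.0]
width: -0.3
gripper_force: 7.3
```

Emit:
{"api": "step_arm", "payload": {
  "plan": [
    {"dx": 0.01, "dy": 0, "dz": 0, "ax": 0, "ay": 0, "az": 0, "gripper": 0},
    {"dx": 0.01, "dy": 0, "dz": 0, "ax": 0, "ay": 0, "az": 0, "gripper": 0},
    {"dx": 0, "dy": 0, "dz": 0, "ax": 0, "ay": 0, "az": 0, "gripper": 0}
  ]
}}

```text
clock: 9.95
eef_pos: [549.3, -64.1, 144.4]
tool_rot: [3.139, 0.005, 1.647]
force: [-2.1, -6.6, 11.4]
width: 0.4
gripper_force: 5.4
```

Emit:
{"api": "step_arm", "payload": {
  "plan": [
    {"dx": 0.01, "dy": 0, "dz": 0, "ax": 0, "ay": 0, "az": 0, "gripper": 0},
    {"dx": 0, "dy": 0, "dz": 0, "ax": 0, "ay": 0, "az": 0, "gripper": 0}
  ]
}}

```text
clock: 10.2
eef_pos: [549.5, -61.2, 144.4]
tool_rot: [3.138, 0.006, 1.647]
force: [0.4, -7.0, 9.9]
width: 0.4
gripper_force: 5.0
```

Emit:
{"api": "step_arm", "payload": {
  "plan": [
    {"dx": 0.01, "dy": 0, "dz": 0, "ax": 0, "ay": 0, "az": 0, "gripper": 0},
    {"dx": 0, "dy": 0, "dz": 0, "ax": 0, "ay": 0, "az": 0, "gripper": 0}
  ]
}}

```text
clock: 10.45
eef_pos: [549.5, -58.2, 144.4]
tool_rot: [3.137, 0.006, 1.647]
force: [-0.3, -6.9, 10.8]
width: -0.5
gripper_force: 4.8
```

Emit:
{"api": "step_arm", "payload": {
  "plan": [
    {"dx": 0.01, "dy": 0, "dz": 0.002, "ax": 0, "ay": 0, "az": 0, "gripper": 0},
    {"dx": 0, "dy": 0, "dz": 0, "ax": 0, "ay": 0, "az": 0, "gripper": 0}
  ]
}}

```text
clock: 10.7
eef_pos: [549.6, -57.6, 144.4]
tool_rot: [3.136, 0.009, 1.645]
force: [-1.5, -10.0, 11.4]
width: -0.2
gripper_force: 6.1
```

Emit:
{"api": "step_arm", "payload": {
  "plan": [
    {"dx": 0.01, "dy": 0, "dz": 0, "ax": 0, "ay": 0, "az": 0, "gripper": 0},
    {"dx": 0, "dy": 0, "dz": 0, "ax": 0, "ay": 0, "az": 0, "gripper": 0}
  ]
}}

```text
clock: 10.95
eef_pos: [549.5, -54.3, 144.3]
tool_rot: [3.136, 0.008, 1.645]
force: [-0.3, -9.8, 11.6]
width: -0.3
gripper_force: 6.1
```

Emit:
{"api": "step_arm", "payload": {
  "plan": [
    {"dx": 0.01, "dy": 0, "dz": 0, "ax": 0, "ay": 0, "az": 0, "gripper": 0},
    {"dx": 0, "dy": 0, "dz": 0, "ax": 0, "ay": 0, "az": 0, "gripper": 0}
  ]
}}

```text
clock: 11.2
eef_pos: [549.5, -51.2, 144.4]
tool_rot: [3.136, 0.008, 1.645]
force: [-0.3, -10.6, 12.1]
width: -0.3
gripper_force: 6.0
```

Emit:
{"api": "step_arm", "payload": {
  "plan": [
    {"dx": 0.01, "dy": 0, "dz": 0.001, "ax": 0, "ay": 0, "az": 0, "gripper": 0},
    {"dx": 0.01, "dy": 0, "dz": 0, "ax": 0, "ay": 0, "az": 0, "gripper": 0},
    {"dx": 0, "dy": 0, "dz": 0, "ax": 0, "ay": 0, "az": 0, "gripper": 0}
  ]
}}

```text
clock: 11.58
eef_pos: [549.4, -45.7, 144.3]
tool_rot: [3.135, 0.009, 1.645]
force: [0.3, -10.8, 13.4]
width: 0.0
gripper_force: 6.7
```

Emit:
{"api": "step_arm", "payload": {
  "plan": [
    {"dx": 0.01, "dy": 0, "dz": 0, "ax": 0, "ay": 0, "az": 0, "gripper": 0},
    {"dx": 0, "dy": 0, "dz": 0, "ax": 0, "ay": 0, "az": 0, "gripper": 0}
  ]
}}

```text
clock: 11.82
eef_pos: [549.2, -42.6, 144.3]
tool_rot: [3.135, 0.009, 1.645]
force: [-0.8, -10.0, 13.5]
width: -0.4
gripper_force: 6.6
```

Emit:
{"api": "step_arm", "payload": {
  "plan": [
    {"dx": 0.007, "dy": 0, "dz": 0, "ax": 0, "ay": 0, "az": 0, "gripper": 0},
    {"dx": 0, "dy": 0, "dz": 0, "ax": 0, "ay": 0, "az": 0, "gripper": 0}
  ]
}}

```text
clock: 12.08
eef_pos: [549.2, -40.7, 144.3]
tool_rot: [3.135, 0.009, 1.645]
force: [0.4, -11.6, 12.9]
width: -0.0
gripper_force: 6.5
```

Emit:
{"api": "step_arm", "payload": {
  "plan": [
    {"dx": 0.006, "dy": 0, "dz": 0, "ax": 0, "ay": 0, "az": 0, "gripper": 0},
    {"dx": 0, "dy": 0, "dz": 0, "ax": 0, "ay": 0, "az": 0, "gripper": 0}
  ]
}}

```text
clock: 12.32
eef_pos: [549.0, -38.9, 144.3]
tool_rot: [3.135, 0.009, 1.645]
force: [-0.8, -10.9, 13.6]
width: 0.1
gripper_force: 6.5
```

Emit:
{"api": "step_arm", "payload": {
  "plan": [
    {"dx": 0.005, "dy": 0, "dz": 0, "ax": 0, "ay": 0, "az": 0, "gripper": 0},
    {"dx": 0, "dy": 0, "dz": 0, "ax": 0, "ay": 0, "az": 0, "gripper": 0}
  ]
}}

```text
clock: 12.58
eef_pos: [548.9, -37.8, 144.3]
tool_rot: [3.134, 0.009, 1.645]
force: [0.9, -11.9, 13.0]
width: 0.3
gripper_force: 6.3
```

Emit:
{"api": "step_arm", "payload": {
  "plan": [
    {"dx": 0.005, "dy": 0, "dz": 0, "ax": 0, "ay": 0, "az": 0, "gripper": 0},
    {"dx": 0, "dy": 0, "dz": 0, "ax": 0, "ay": 0, "az": 0, "gripper": 0}
  ]
}}

```text
clock: 12.82
eef_pos: [548.9, -36.8, 144.4]
tool_rot: [3.134, 0.01, 1.644]
force: [1.1, -13.4, 12.0]
width: 0.0
gripper_force: 4.4
```

Emit:
{"api": "step_arm", "payload": {
  "plan": [
    {"dx": 0.004, "dy": 0, "dz": 0, "ax": 0, "ay": 0, "az": 0, "gripper": 0},
    {"dx": 0, "dy": 0, "dz": 0, "ax": 0, "ay": 0, "az": 0, "gripper": 0}
  ]
}}

```text
clock: 13.08
eef_pos: [548.9, -36.9, 144.4]
tool_rot: [3.134, 0.011, 1.643]
force: [1.4, -15.0, 11.4]
width: 0.2
gripper_force: 4.4
```

Emit:
{"api": "step_arm", "payload": {
  "plan": [
    {"dx": 0.005, "dy": 0, "dz": 0, "ax": 0, "ay": 0, "az": 0, "gripper": 0},
    {"dx": 0, "dy": 0, "dz": 0, "ax": 0, "ay": 0, "az": 0, "gripper": 0}
  ]
}}

```text
clock: 13.32
eef_pos: [548.9, -36.9, 144.4]
tool_rot: [3.133, 0.013, 1.642]
force: [1.5, -17.8, 10.7]
width: -0.0
gripper_force: 4.3
```

```bash
cat > k.py <<'E'
import numpy as np,cv2
from cell import ctrl
d=ctrl.get_image("top");r=d["range_z"];v,u=np.mgrid[:384,:512]
P=(np.stack([(u-d["cx"])/d["fx"]*r,(v-d["cy"])/d["fy"]*r,r,np.ones_like(r)],-1)@np.array(d["T"]).T)[188:255,270:350,:3].reshape(-1,3)
K=P[(P[:,2]>200)&(P[:,2]<209)&(P[:,1]>-50)&(abs(P[:,0]-546)<50)];print("bridge",len(K),cv2.minAreaRect(K[:,:2].astype(np.float32)),K.mean(0).round(1))
B=P[(P[:,2]>155)&(P[:,2]<180)&(abs(P[:,0]-547)<14)&(abs(P[:,1]+47)<45)];print("bar z median (both sides)",[(round(float(np.median(q[:,2])),1),len(q)) for q in(B[B[:,1]>-5],B[B[:,1]<-40]) if len(q)])
s=ctrl.read_state();print(s["clock"],s["eef_pos"].round(1),s["force"].round(1))
E
python3 k.py
```

```text
bridge 48 ((546.0372924804688, -18.116058349609375), (84.9131851196289, 9.20767593383789), 3.413134813308716) [550.1 -17.3 203.9]
bar z median (both sides) []
13.375 [548.9 -36.8 144.4] [  1.4 -17.6  11.5]
```

Emit:
{"api": "step_arm", "payload": {
  "plan": [
    {"dx": -0.01, "dy": 0, "dz": 0, "ax": 0, "ay": 0, "az": 0, "gripper": 0},
    {"dx": -0.012, "dy": 0, "dz": 0, "ax": 0, "ay": 0, "az": 0, "gripper": 0},
    {"dx": -0.01, "dy": 0, "dz": 0, "ax": 0, "ay": 0, "az": 0, "gripper": 0},
    {"dx": 0, "dy": 0, "dz": 0, "ax": 0, "ay": 0, "az": 0, "gripper": 0}
  ]
}}

```text
clock: 13.88
eef_pos: [548.9, -36.9, 144.3]
tool_rot: [3.136, 0.001, 1.648]
force: [-0.1, -0.0, 16.8]
width: 0.2
gripper_force: 6.5
```

Sideways force is now zero, so I can ease up slowly.

Emit:
{"api": "step_arm", "payload": {
  "plan": [
    {"dx": 0, "dy": 0, "dz": -0.004, "ax": 0, "ay": 0, "az": 0, "gripper": 0},
    {"dx": 0, "dy": 0, "dz": -0.004, "ax": 0, "ay": 0, "az": 0, "gripper": 0},
    {"dx": 0, "dy": 0, "dz": -0.005, "ax": 0, "ay": 0, "az": 0, "gripper": 0},
    {"dx": 0, "dy": 0, "dz": -0.005, "ax": 0, "ay": 0, "az": 0, "gripper": 0},
    {"dx": 0, "dy": 0, "dz": 0, "ax": 0, "ay": 0, "az": 0, "gripper": 0}
  ]
}}

```text
clock: 14.5
eef_pos: [546.0, -36.6, 147.1]
tool_rot: [-3.141, 0.001, 1.648]
force: [0.6, -3.3, 1.1]
width: -0.3
gripper_force: 0.0
```

Emit:
{"api": "step_arm", "payload": {
  "plan": [
    {"dx": -0.02, "dy": 0, "dz": 0, "ax": 0, "ay": 0, "az": 0, "gripper": 0},
    {"dx": -0.02, "dy": 0, "dz": -0.01, "ax": 0, "ay": 0, "az": 0, "gripper": 0},
    {"dx": 0, "dy": 0, "dz": -0.06, "ax": 0, "ay": 0, "az": 0, "gripper": 0},
    {"dx": 0, "dy": 0, "dz": -0.1, "ax": 0, "ay": 0, "az": 0, "gripper": 0},
    {"dx": 0, "dy": 0, "dz": -0.1, "ax": 0, "ay": 0, "az": 0, "gripper": 0},
    {"dx": 0, "dy": 0, "dz": -0.1, "ax": 0, "ay": 0, "az": 0, "gripper": 0},
    {"dx": 0, "dy": -0.1, "dz": -0.05, "ax": 0, "ay": 0, "az": 0, "gripper": 0},
    {"dx": 0, "dy": -0.15, "dz": 0, "ax": 0, "ay": 0, "az": 0, "gripper": 0},
    {"dx": -0.1, "dy": -0.15, "dz": 0, "ax": 0, "ay": 0, "az": 0, "gripper": 0},
    {"dx": -0.15, "dy": 0, "dz": 0, "ax": 0, "ay": 0, "az": 0, "gripper": 0},
    {"dx": -0.15, "dy": 0, "dz": 0, "ax": 0, "ay": 0, "az": 0, "gripper": 0},
    {"dx": -0.15, "dy": 0, "dz": 0, "ax": 0, "ay": 0, "az": 0, "gripper": 0},
    {"dx": 0, "dy": 0, "dz": 0, "ax": 0, "ay": 0, "az": 0, "gripper": 0}
  ]
}}

```text
clock: 16.12
eef_pos: [439.8, -225.9, 273.7]
tool_rot: [3.142, 0.002, 1.642]
force: [-0.6, 0.3, 0.0]
width: -0.1
gripper_force: 0.0
```

```bash
python3 k.py; python3 - <<'E'
from cell import ctrl
import cv2,numpy as np
d=ctrl.get_image("top");c=d["color"][130:270,200:400,::-1].astype(float)*1.8
cv2.imwrite("pics/end.png",cv2.resize(np.clip(c,0,255).astype(np.uint8),None,fx=4,fy=4,interpolation=cv2.INTER_CUBIC))
E
```

```text
bridge 184 ((545.9581909179688, -19.483360290527344), (84.8538589477539, 10.383865356445312), 4.036135673522949) [545.1 -19.2 204.3]
bar z median (both sides) [(164.4, 253)]
16.175 [ 440.  -223.3  273.4] [-0.8 -0.   0.5]
```

View pics/end.png

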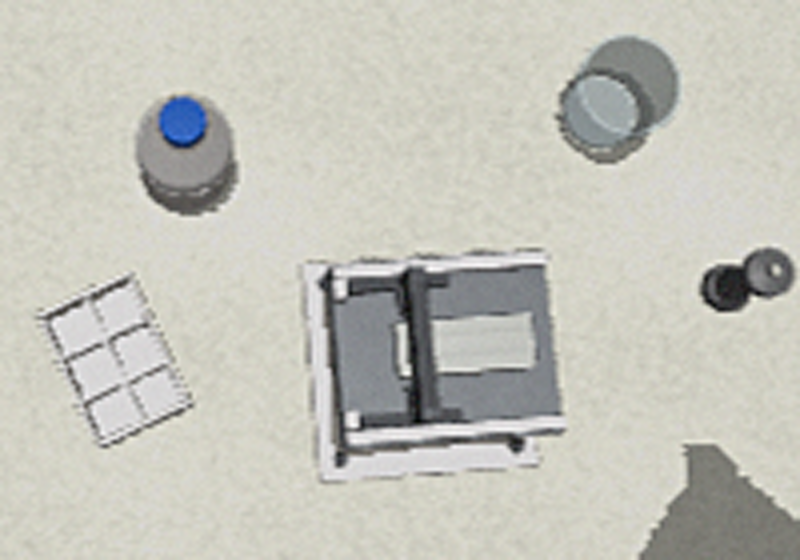

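The end picture shows the runners against the white stops (crop 345,288 and 352,418). The bar stays about 9.5 mm down, and the bystanders are where they were.

```bash
python3 -c "
from cell import ctrl
print(ctrl.finish_job())"
```

```text
the job is handed in; nothing more can be done
None
```

The job is handed in: the plunger is trapped about 9.5 mm down, the keeper is home on its stops (moved about 20 mm), the arm is clear, and the things around the clamp look unmoved.

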